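# Restock the spring-fed oil bottle lane

## Robot

A 6-joint arm with a two-finger parallel gripper is mounted at the origin on a cart in front of the work surface, level with it; the furniture and walls round the work are solid. World frame = base frame: x ahead of the robot, y to its left, z up, the work surface at z = 0. Lengths are in m, angles in rad, forces in N, time in s.
With the tool pointing down it reaches from about 0.25 to 0.775 m from the base axis. Payload 4 kg.
Tool frame: the origin (TCP) lies midway between the tips of the shut fingers; the grasp point (between the pads) lies 19 mm behind it; z points along the fingers, y is the line along which they close (so a half turn about z gives the same grasp; the last joint's range is limited). The gripper opens to 94 mm and grips with 3 to 60 N. Pads are 16 mm wide; open, the fingers measure 119 mm over their backs; the gripper's body (75 mm by 177 mm) begins 78 mm behind the grasp point.
Start: joints at [-1.428, 0.087, 1.371, -0, 1.684, -0.103], TCP at [0.134, -0.533, 0.183] pointing down, gripper open.
Joint ranges: [-3.1, 3.1], [-0.76, 2.03], [0.27, 2.55], [-1.08, 4.22], [0.17, 2.65], [-2.57, 2.57]. Speed limits (rad/s): [2.79, 2.79, 3.14, 3.14, 3.14, 3.14].

## Interface

Orientations are given as [roll, pitch, yaw] about the fixed x, y, z axes, in that order (R = Rz(yaw) Ry(pitch) Rx(roll)).
In Python, from station import ctrl gives the robot as it stands. The module is installed in compiled form; this text tells all that it offers.
- The arm moves only by the tool drive_tool, never from a script. Its argument "commands" is text: rows parted by semicolons, each of 6 numbers parted by spaces: the shift along the tool's x, y, z in mm, then the turn, a rotation vector about the tool's x, y, z in degrees. A call has 1 to 12 rows; each row shifts and turns the commanded pose from where the row before left it, along the tool's axes as they then stand; what a row does not reach is not made up. A row lasts 1/10 s, in which the tool goes at most 50 mm and 8.59 degrees, less where a joint would pass 70% of its speed; a pose out of reach is approached as far as the arm can. A call with a gripper value outside its range is refused whole. "fingers" is the finger opening in mm, from 0 to 94, set as the call begins (left out, the last holds). The fingers move at their own pace and stop on an object; the grip force is fixed at half the most. Time passes only in rows, so rows that do not move let the fingers close. It gives the time, the measured TCP pose, the force, the opening and the grip force at its end, in the units of the state.
- ctrl.state(): the state, without advancing time (a new reading comes with each control period).
- ctrl.capture(name): name is "scene" or "top"; returns (picture, depth): 480x640x3 uint8, blue, green, red; 480x640 float32, m along the optical axis (not along the pixel's ray), 0 where there is no reading.
- ctrl.calibration(name): a dict with "fx", "fy", "cx", "cy" (pixels), "rvec" (rotation vector, rad) and "tvec" (3), from world to camera coordinates, as OpenCV has them. Camera axes: x right, y down, z forward; pixel columns grow to the right and rows downward; lengths in m; the calibration is good to about 2 mm. A picture is of the moment at which its call begins. calibration takes no time and is no camera call.
- ctrl.hand_in(): hands the job in; it is judged then, once.
Trained networks look in the newest picture that a camera, given by its name, has taken for a name from the list of things; names that differ only in an ending like _2 or _b are one class to them, and where a whole thing is asked for, a point or a joint stands for the part that bears it (a point fixed in the world has none). Each returns a list of dicts, best first, with "conf" (0 to 1); they miss things now and then, are a little off and sometimes report something else, mostly with a low value. They report only what shows in the picture. A call takes as long as a camera call. They do not tell look-alikes from the thing itself.
- ctrl.look_for(camera, query): "centre" ([x, y, z] in m, in world coordinates, good to about 4 mm: the middle of the surface that is visible of it).
- ctrl.trace(camera, query): "pixels" (480x640 bool, what is visible of it).
- ctrl.pinpoint(camera, query): "centre" ([x, y, z] in m, in world coordinates, good to about 4 mm: a listed point, or the origin of a listed thing).
The state is a dict: "time": time; "joint_pos": joint angles; "joint_velocities": joint speeds; "tau": joint torques, N m; "tool_pos": TCP position; "orientation": TCP orientation; "force": force on the tool from outside, world axes, zero at the start; "wrist_torque": the same for the moment, N m; "width": opening from 0.0 (shut) to 1.0 (fully open); "gripper_force": force on a finger pad.
Only numpy, scipy, OpenCV 4.12 (cv2) and the standard library are available. Lean on these libraries where they do the work, as an engineer would, in place of code of your own. Each camera call takes 0.05 s, during which the arm holds its last target. There are 200 camera calls.

## Task

Refill the spring-fed lane with lock oil: bring the two loose needle-nosed oil bottles, one after the other, to the open end of the guide rails and push each one in against the spring pusher until the two catches at the mouth have snapped shut behind it, so that all three bottles end upright in single file, held by the catches. Keep the bottles upright, do not ram the full row hard against the end of the pusher's travel, and leave the other things on the bench where they lie.

Things in the scene. Friction and masses are not known exactly. Their poses are not given: they have to be found in the camera images.
- lane: the bottle lane, fixed to the bench: aluminium base sheet 290 x 110 x 4 mm, steel guide rails either side of a lane 43 mm wide. Origin: on the bench, mid-lane, level with the catch tips; x inwards along the lane, y left of it. Sheet from x = -125 to +165 mm. The lower rails flare to 68 mm apart at x = -50 mm and are parallel from x = -26 mm; rail tops are 54 mm above the bench, catch pins 59 mm
- mouth (a point): point on the base sheet midway between the tips of two sprung steel catches (29 to 44 mm above the bench), which slant inwards from pins at x = -10 mm to a 23 mm gap here. Axes as lane. They yield to a bottle going in and snap shut behind it once its middle is about 17 mm past here; before that the pusher drives it out. Pushing in takes 8 to 16 N in all. Held bottles stand at x = 16, 55, 94 mm
- apron (a point): point on the base sheet (4 mm above the bench) on the bare apron, 85 mm in front of the catch tips: where to stand a bottle before pushing it in. Axes as the lane's
- top_rail (a point): front end of the overhead rail that runs over the middle of the lane, 18 mm behind the catch tips, underside 150 mm above the bench. It hangs from black posts 32 to 40 mm either side of the middle line, 164 mm high, the first pair 39 mm behind the catch tips
- pusher: grey plastic paddle 38 mm wide, 6 to 74 mm above the bench, drawn towards the mouth by a coiled spring, about 5 N throughout. Origin: on the bench under the middle of the face that touches the bottles; x inwards. It slides with the row and stops dead about 4 mm after the third bottle is in far enough for the catches to close; more than 40 N on the row is ramming; 20 N is plenty
- bottle_in: needle-nosed oil bottle, cream with a red nozzle, 0.1 to 0.17 kg: round body 39.5 mm across and 83 mm high, neck 22 mm across up to 101 mm, nozzle 12 mm across up to 141 mm. Origin: centre of its underside, z up. It is in the lane already, between the pusher and the closed catches
- bottle_a: needle-nosed oil bottle, cream with a red nozzle, 0.1 to 0.17 kg: round body 39.5 mm across and 83 mm high, neck 22 mm across up to 101 mm, nozzle 12 mm across up to 141 mm. Origin: centre of its underside, z up. Loose, between lane and robot, left or right. Topples if pushed higher than about 30 mm up; a gripper that low, pointing down, hits the nozzle: lean it back 35 to 45 degrees
- bottle_b: needle-nosed oil bottle, cream with a red nozzle, 0.1 to 0.17 kg: round body 39.5 mm across and 83 mm high, neck 22 mm across up to 101 mm, nozzle 12 mm across up to 141 mm. Origin: centre of its underside, z up. The other loose one, on the other side from bottle_a; it behaves alike
- cylinder_lock: brass profile lock cylinder 65 x 33 x 17 mm lying on the bench (bystander), origin at the centre of its underside
- marker_pen: white marker pen with a black cap, 127 x 18 x 18 mm, lying on the bench (bystander), origin at the centre of its underside
- tape: small roll of black tape 55 mm across, 19 mm high, lying on the bench (bystander), origin at the centre of its underside
- tin_of_pins: open round tin of lock pins, 64 mm across, 31 mm high, on the bench (bystander), origin at the centre of its underside
Mind the look-alikes: they are no part of the job. What is shaped like the bottle_b but blue, green or turquoise is not meant.

How it is judged:
On the way:
1. one of the two loose bottles is in the lane behind the catches while the other is still outside ((((x of bottle_a in the frame of mouth between 0.013 and 0.105 m and y of bottle_a in the frame of mouth between -0.008 and 0.008 m and z of bottle_a in the frame of mouth below 0.006 m and angle between bottle_a's own z axis and vertical below 0.12 rad) and horizontal distance between bottle_b and mouth above 0.06 m) or ((x of bottle_b in the frame of mouth between 0.013 and 0.105 m and y of bottle_b in the frame of mouth between -0.008 and 0.008 m and z of bottle_b in the frame of mouth below 0.006 m and angle between bottle_b's own z axis and vertical below 0.12 rad) and horizontal distance between bottle_a and mouth above 0.06 m))), for 0.2 s.
At the end, for the whole second after the job is handed in: all three oil bottles stand upright (within 7 degrees) on the lane's base between the guide rails, in single file (within 8 mm of the middle line), each with its middle more than 13 mm behind the catch tips and so held by the closed catches, and at rest (x of bottle_in in the frame of mouth between 0.013 and 0.105 m and y of bottle_in in the frame of mouth between -0.008 and 0.008 m and z of each of bottle_in, bottle_a, bottle_b in the frame of mouth below 0.006 m and angle between each of bottle_in, bottle_a, bottle_b's own z axis and vertical below 0.12 rad and x of bottle_a in the frame of mouth between 0.013 and 0.105 m and y of bottle_a in the frame of mouth between -0.008 and 0.008 m and x of bottle_b in the frame of mouth between 0.013 and 0.105 m and y of bottle_b in the frame of mouth between -0.008 and 0.008 m and linear speed of each of bottle_in, bottle_a, bottle_b below 0.02 m/s); the robot touches nothing.
It fails at once if an oil bottle is tipped by more than 35 degrees (angle between any of bottle_in, bottle_a, bottle_b's own z axis and vertical above 0.61 rad).
It fails at once if the row is rammed: more than 40 N between a bottle and the pusher (contact force between any of bottle_in, bottle_a, bottle_b and pusher above 40 N).
It fails at once if a bystander (lock cylinder, marker, tape, tin) is moved by more than 30 mm (distance of any of cylinder_lock, marker_pen, tape, tin_of_pins from where it was at the start of the episode above 0.03 m).
It also fails if it takes over 72 s, if anything falls off the work surface, if the arm or the gripper's body presses on something with over 40 N, if the wrist force passes 120 N, or if a joint passes its speed limit or range.

## Working session

There is one attempt and no reset: what is moved stays moved. The work goes in short steps, Python scripts to look and compute and a tool call to move; the robot and the scene stay as the last step left them, time stands still between calls to the robot, and variables do not carry over. Pictures are saved under pics/ and viewed, at most 10 in all, crops included, and the job is handed in when it is done.

Besides the shell and the picture viewer there is one more tool, called after "Call:" in YAML: its name, and indented under it one key for each argument. drive_tool: Moves the arm, as the interface text tells. Its arguments: {"type":"object","properties":{"commands":{"type":"string"},"fingers":{"type":"number"}},"required":["commands"]}

```bash
mkdir -p pics
python3 - <<'E'
from station import ctrl
import cv2
for c in ("scene","top"):
    p,d=ctrl.capture(c); cv2.imwrite(f"pics/{c}0.png",p)
    for q in ("mouth","apron","top_rail","pusher","bottle_a","cylinder_lock","marker_pen","tape","tin_of_pins"):
        r=ctrl.pinpoint(c,q)
        print(c,q,[(x["centre"].round(3).tolist() if hasattr(x["centre"],"round") else [round(v,3) for v in x["centre"]],round(x["conf"],2)) for x in r])
print(ctrl.state())
E
```

```text
scene mouth [([0.589, -0.034, 0.002], 0.67)]
scene apron [([0.58, 0.048, 0.006], 0.56)]
scene top_rail [([0.593, -0.053, 0.156], 0.67)]
scene pusher [([0.594, -0.069, -0.002], 0.46)]
scene bottle_a [([0.454, 0.183, -0.005], 0.96), ([0.515, 0.252, 0.0], 0.96), ([0.443, 0.112, -0.004], 0.87), ([0.45, -0.224, 0.002], 0.84), ([0.449, 0.253, 0.001], 0.74)]
scene cylinder_lock [([0.451, -0.024, -0.001], 0.57), ([0.764, 0.04, 0.0], 0.15)]
scene marker_pen [([0.478, -0.294, -0.002], 0.68)]
scene tape [([0.765, 0.041, -0.001], 0.61)]
scene tin_of_pins [([0.625, -0.28, -0.003], 0.91)]
top mouth [([0.6, -0.074, -0.001], 0.29)]
top apron [([0.576, 0.046, 0.002], 0.64)]
top top_rail [([0.597, -0.05, 0.154], 0.84)]
top pusher [([0.578, 0.045, 0.001], 0.68), ([0.45, -0.221, 0.005], 0.52), ([0.598, -0.072, -0.001], 0.5)]
top bottle_a [([0.449, -0.223, 0.003], 0.84), ([0.442, 0.113, -0.0], 0.65), ([0.447, 0.256, 0.003], 0.48), ([0.456, 0.188, -0.002], 0.47)]
top cylinder_lock [([0.448, -0.025, -0.001], 0.6)]
top marker_pen [([0.483, -0.295, 0.0], 0.68), ([0.589, -0.05, 0.006], 0.45)]
top tape [([0.442, 0.111, -0.001], 0.74), ([0.762, 0.039, 0.001], 0.61)]
top tin_of_pins [([0.628, -0.282, -0.003], 0.61)]
{'time': 1.0, 'joint_pos': array([-1.42811868e+00,  8.71740364e-02,  1.37070949e+00, -5.22755299e-06,
        1.68361102e+00, -1.03111197e-01]), 'joint_velocities': array([0.00159469, 0.00250838, 0.00083165, 0.00129485, 0.00045835,
       0.0004279 ]), 'tau': array([-6.99616612e-04, -3.40051961e+01, -3.02608538e+01,  7.16927089e-02,
        2.36641068e-02, -1.00456671e-05]), 'tool_pos': array([ 0.13381615, -0.53348468,  0.18301526]), 'orientation': array([3.14149561e+00, 1.52643887e-05, 2.45788258e-01]), 'force': array([-0.45822927,  0.52441329, -0.26458496]), 'wrist_torque': array([-0.04031658,  0.03589856,  0.00688894]), 'gripper_force': 0.0, 'width': 1.0015277773211693}
```

View pics/scene0.png

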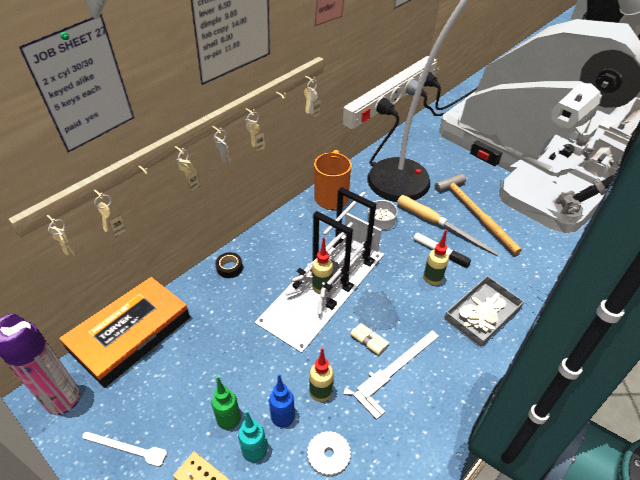

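View pics/top0.png

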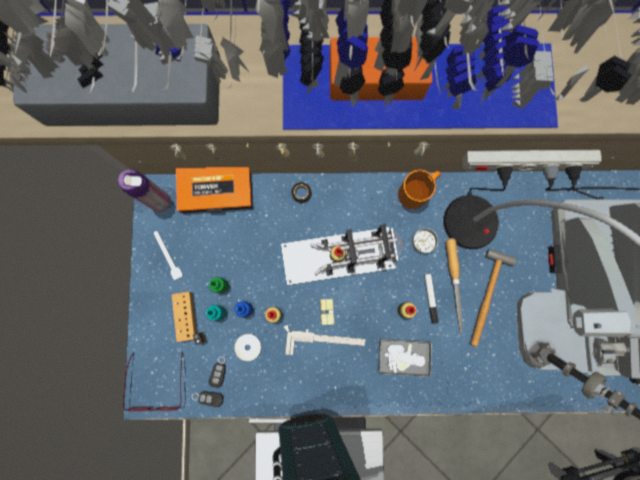

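The scene picture shows the oil bottles (cream body, red nozzle) at about (321,375) and (437,258), with a third in the lane at (322,268). The blue, green and turquoise look-alikes are at the lower left. In the top picture the loose bottles are at (273,315) and (408,311). The lane's open end faces left, towards +y. Next I'll refine the lane axis and the bottle axes from depth.

```bash
cat > h.py <<'E'
import numpy as np, cv2
from scipy.spatial.transform import Rotation as R
from station import ctrl
def cloud(c):
    p,d=ctrl.capture(c); k=ctrl.calibration(c)
    v,u=np.mgrid[:480,:640]
    P=np.stack([(u-k["cx"])/k["fx"]*d,(v-k["cy"])/k["fy"]*d,d],-1)
    Rm=cv2.Rodrigues(np.float64(k["rvec"]))[0]
    W=(P-np.ravel(k["tvec"]))@Rm; W[d==0]=np.nan
    return p,W
def bottles(c,p,W,seeds):
    "red nozzle points near each seed -> axis"
    b,g,r=[p[...,i].astype(int) for i in range(3)]
    red=(r>110)&(g<80)&(b<80)
    for s in seeds:
        m=red&(np.hypot(W[...,0]-s[0],W[...,1]-s[1])<.035)&(W[...,2]>.09)&(W[...,2]<.15)
        q=W[m]; print(c,"nozzle",s,m.sum(),q.mean(0).round(4) if len(q) else None,q.std(0).round(4) if len(q) else None)
        m=(np.hypot(W[...,0]-s[0],W[...,1]-s[1])<.035)&(W[...,2]>.02)&(W[...,2]<.145)
        q=W[m]; print("   all",m.sum(),np.nanmin(q,0).round(3),np.nanmax(q,0).round(3))
def plan(pos,rot,n,fro=None):
    s=ctrl.state(); p0=np.array(s["tool_pos"]);R0=R.from_euler("xyz",s["orientation"])
    if fro: p0,R0=np.array(fro[0]),fro[1]
    rv=(R0.inv()*rot).as_rotvec()/n; d=(np.array(pos)-p0)/n
    for i in range(n):
        Ri=R0*R.from_rotvec(rv*i)
        print(*np.r_[(Ri.inv().apply(d)*1000).round(1),np.degrees(rv).round(2)],end="; ")
    print()
def show(s=None):
    s=s or ctrl.state(); print(s["time"],s["tool_pos"].round(4),s["orientation"].round(3),s["joint_pos"].round(2),s["force"].round(1),round(s["width"],3),s["gripper_force"])
E
python3 - <<'E'
from h import *
S=[(.442,.113),(.45,-.223),(.597,-.064)]
for c in ("scene","top"):
    p,W=cloud(c); bottles(c,p,W,S)
    b=p.astype(int); white=(b.min(2)>150)&(b.max(2)-b.min(2)<30)
    m=white&(abs(W[...,2]-.004)<.006)&(abs(W[...,0]-.59)<.12)&(abs(W[...,1]+.03)<.2)
    m=cv2.morphologyEx(m.astype(np.uint8),cv2.MORPH_OPEN,np.ones((3,3)))
    n,l,st,_=cv2.connectedComponentsWithStats(m); 
    q=W[m>0][:,:2].astype(np.float32); q=q[~np.isnan(q).any(1)]
    r=cv2.minAreaRect(q*1000); print(c,"sheet",len(q),r,cv2.boxPoints(r).round(0).tolist(),W[m>0][:,2].mean())
    # rear black posts and top rail
    t=(W[...,2]>.145)&(W[...,2]<.175)&(abs(W[...,0]-.6)<.1)&(W[...,1]<.0)&(W[...,1]>-.2)
    r=cv2.minAreaRect((W[t][:,:2]*1000).astype(np.float32)); print(c,"top",t.sum(),r,cv2.boxPoints(r).round(0).tolist())
E
```

```text
scene nozzle (0.442, 0.113) 167 [0.4376 0.1146 0.1043] [0.0039 0.0044 0.0115]
   all 820 [0.421 0.095 0.02 ] [0.457 0.132 0.142]
scene nozzle (0.45, -0.223) 124 [ 0.4458 -0.22    0.1065] [0.0038 0.004  0.0128]
   all 705 [ 0.428 -0.24   0.02 ] [ 0.47  -0.203  0.145]
scene nozzle (0.597, -0.064) 151 [ 0.5885 -0.0485  0.1077] [0.0043 0.0044 0.0129]
   all 1062 [ 0.562 -0.095  0.02 ] [ 0.632 -0.03   0.145]
scene sheet 3464 ((591.7471923828125, -53.98600769042969), (110.49089813232422, 291.5061340332031), 8.104736328125) [[517.0, 83.0], [558.0, -206.0], [667.0, -190.0], [626.0, 98.0]] 0.004447763891597014
scene top 835 ((600.4014892578125, -116.735595703125), (79.487060546875, 134.56134033203125), 8.80484676361084) [[551.0, -56.0], [571.0, -189.0], [650.0, -177.0], [629.0, -44.0]]
top nozzle (0.442, 0.113) 42 [0.4428 0.1091 0.1042] [0.0044 0.0047 0.0134]
   all 215 [0.424 0.091 0.024] [0.461 0.129 0.142]
top nozzle (0.45, -0.223) 42 [ 0.4494 -0.2209  0.1033] [0.0043 0.0043 0.0116]
   all 238 [ 0.429 -0.241  0.022] [ 0.469 -0.205  0.143]
top nozzle (0.597, -0.064) 38 [ 0.5902 -0.0523  0.1041] [0.0046 0.0052 0.0068]
   all 420 [ 0.564 -0.099  0.02 ] [ 0.631 -0.031  0.139]
top sheet 2415 ((594.0206298828125, -54.532379150390625), (111.874267578125, 288.2518615722656), 8.081966400146484) [[518.0, 80.0], [559.0, -205.0], [670.0, -189.0], [629.0, 96.0]] 0.0034541755184931506
top top 514 ((601.425537109375, -118.89009857177734), (78.41223907470703, 134.86441040039062), 8.054923057556152) [[553.0, -58.0], [572.0, -191.0], [650.0, -180.0], [631.0, -47.0]]
```

Run:
```python
from h import *
D=R.from_euler("xyz",[np.pi,0,np.radians(98.1)])
plan([.441,.112,.2],D,20)
```

```text
22.7 -27.6 -0.9 0.0 0.0 -4.2; 24.7 -25.8 -0.9 0.0 0.0 -4.2; 26.5 -23.9 -0.9 0.0 0.0 -4.2; 28.2 -21.9 -0.9 0.0 0.0 -4.2; 29.7 -19.8 -0.9 0.0 0.0 -4.2; 31.1 -17.6 -0.9 0.0 0.0 -4.2; 32.3 -15.3 -0.9 0.0 0.0 -4.2; 33.4 -12.8 -0.9 0.0 0.0 -4.2; 34.2 -10.4 -0.9 0.0 0.0 -4.2; 34.9 -7.8 -0.9 0.0 0.0 -4.2; 35.4 -5.3 -0.9 0.0 0.0 -4.2; 35.6 -2.7 -0.8 0.0 0.0 -4.2; 35.7 -0.0 -0.8 0.0 0.0 -4.2; 35.6 2.6 -0.8 0.0 0.0 -4.2; 35.4 5.2 -0.8 0.0 0.0 -4.2; 34.9 7.8 -0.8 0.0 0.0 -4.2; 34.2 10.3 -0.8 0.0 0.0 -4.2; 33.4 12.8 -0.8 0.0 0.0 -4.2; 32.4 15.2 -0.8 0.0 0.0 -4.2; 31.2 17.5 -0.8 0.0 0.0 -4.2;
```

Call:
drive_tool:
  commands: "22.7 -27.6 -1 0 0 -4.2; 24.7 -25.8 -1 0 0 -4.2; 26.5 -23.9 -1 0 0 -4.2; 28.2 -21.9 -1 0 0 -4.2; 29.7 -19.8 -1 0 0 -4.2; 31.1 -17.6 -1 0 0 -4.2; 32.3 -15.3 -1 0 0 -4.2; 33.4 -12.8 -1 0 0 -4.2; 34.2 -10.4 -1 0 0 -4.2; 34.9 -7.8 -1 0 0 -4.2"
  fingers: 65

```text
time: 2.1
tool_pos: [0.2877, -0.2095, 0.1933]
orientation: [3.14, 0.0, 0.981]
force: [1.7, -0.1, 0.4]
width: 0.692
gripper_force: 0.0
```

Call:
drive_tool:
  commands: "35.4 -5.3 -1 0 0 -4.2; 35.6 -2.7 -1 0 0 -4.2; 35.7 0 -1 0 0 -4.2; 35.6 2.6 -1 0 0 -4.2; 35.4 5.2 -1 0 0 -4.2; 34.9 7.8 -1 0 0 -4.2; 34.2 10.3 -1 0 0 -4.2; 33.4 12.8 -1 0 0 -4.2; 32.4 15.2 -1 0 0 -4.2; 31.2 17.5 -1 0 0 -4.2; 0 0 0 0 0 0; 0 0 0 0 0 0"

```text
time: 3.3
tool_pos: [0.4408, 0.1122, 0.2027]
orientation: [-3.141, 0.001, 1.713]
force: [-0.6, 0.5, -0.6]
width: 0.691
gripper_force: 0.0
```

Run:
```python
from h import *
show()
D=R.from_euler("xyz",[np.pi,0,np.radians(98.1)])
plan([.441,.112,.2],D,1)
```

```text
3.3 [0.4408 0.1122 0.2027] [-3.141e+00  1.000e-03  1.713e+00] [ 0.12 -0.13  1.54 -0.    1.73 -0.02] [-0.6  0.5 -0.6] 0.691 0.0
-0.2 0.2 2.7 -0.06 0.04 0.04;
```

Call:
drive_tool:
  commands: "0 0 25 0 0 0; 0 0 25 0 0 0; 0 0 25 0 0 0; 0 0 25 0 0 0; 0 0 22 0 0 0; 0 0 15 0 0 0; 0 0 6 0 0 0; 0 0 0 0 0 0"

```text
time: 4.1
tool_pos: [0.4403, 0.1109, 0.0594]
orientation: [-3.14, 0.0, 1.71]
force: [-0.6, 0.0, -0.1]
width: 0.697
gripper_force: 0.0
```

Call:
drive_tool:
  commands: "0 0 0 0 0 0; 0 0 0 0 0 0; 0 0 0 0 0 0; 0 0 0 0 0 0; 0 0 0 0 0 0; 0 0 0 0 0 0"
  fingers: 25

```text
time: 4.7
tool_pos: [0.4411, 0.112, 0.0601]
orientation: [3.141, 0.0, 1.712]
force: [0.3, -0.2, -0.1]
width: 0.27
gripper_force: 0.0
```

Run:
```python
from h import *
p,W=cloud("scene"); cv2.imwrite("pics/s1.png",p); bottles("scene",p,W,[(.442,.113)]); show()
```

```text
scene nozzle (0.442, 0.113) 101 [0.4378 0.1168 0.1016] [0.0038 0.003  0.0072]
   all 1090 [0.414 0.096 0.02 ] [0.464 0.132 0.144]
4.75 [0.441 0.112 0.06 ] [3.142 0.    1.712] [ 0.12 -0.07  1.77 -0.    1.43 -0.02] [ 0.4 -0.4 -1.2] 0.268 0.0
```

View pics/s1.png

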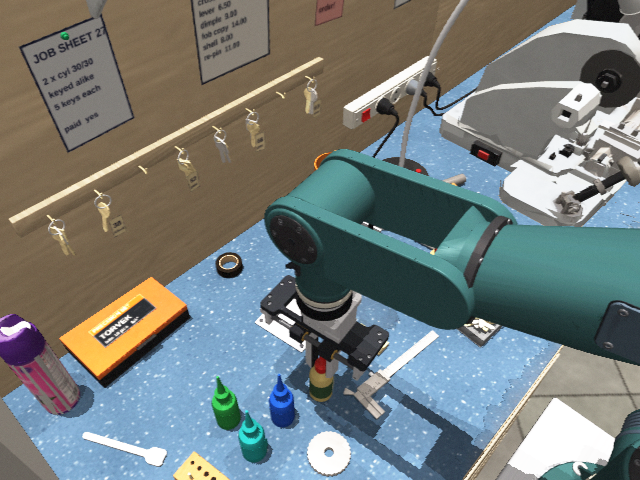

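The picture shows the left bottle still upright at (321,385), with the gripper above it. The fingers seem to be at about (310,350) and (362,368). I'll enlarge that area.

Run:
```python
from h import *
p=cv2.imread("pics/s1.png")[270:420,240:420]; cv2.imwrite("pics/s1c.png",cv2.resize(p,None,fx=4,fy=4,interpolation=cv2.INTER_CUBIC)); show()
```

```text
4.75 [0.441 0.112 0.06 ] [3.142 0.    1.712] [ 0.12 -0.07  1.77 -0.    1.43 -0.02] [ 0.4 -0.4 -1.2] 0.268 0.0
```

View pics/s1c.png

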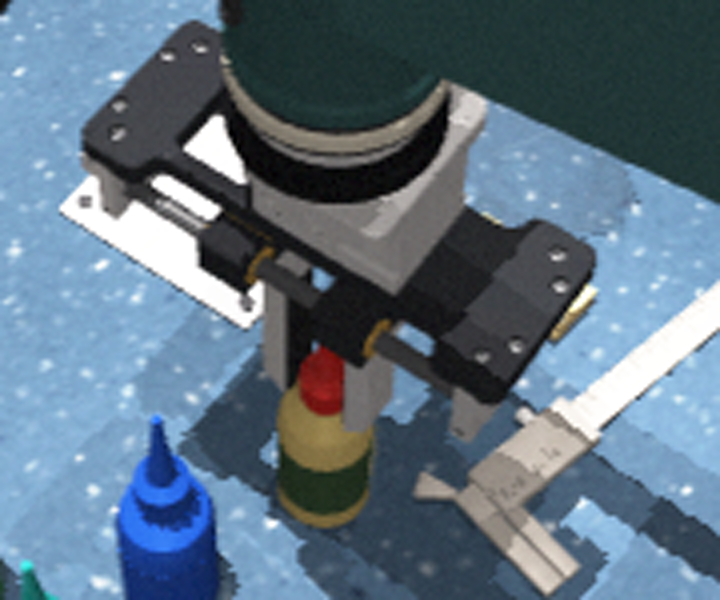

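The crop shows the fingers either side of the bottle's shoulder and neck, at about (290,370) and (365,420) in the crop. They stopped at the 25 mm I commanded, so I'll close further.

Call:
drive_tool:
  commands: "0 0 0 0 0 0; 0 0 0 0 0 0; 0 0 0 0 0 0; 0 0 0 0 0 0"
  fingers: 5

```text
time: 5.15
tool_pos: [0.4411, 0.1119, 0.06]
orientation: [3.141, 0.0, 1.712]
force: [0.4, -0.4, 0.3]
width: 0.217
gripper_force: 30.0
```

Call:
drive_tool:
  commands: "0 0 -6 0 0 0; 0 0 -14 0 0 0; 0 0 -20 0 0 0; 0 0 -20 0 0 0; 0 0 0 0 0 0"

```text
time: 5.65
tool_pos: [0.4435, 0.1122, 0.1242]
orientation: [3.134, 0.0, 1.712]
force: [-0.6, 0.2, -1.7]
width: 0.221
gripper_force: 30.0
```

Run:
```python
from h import *
show()
p,W=cloud("scene"); bottles("scene",p,W,[(.442,.113)])
D=R.from_euler("xyz",[np.pi,0,np.radians(98.1)])
plan([.5808,.0299,.12],D,8)
```

```text
5.65 [0.4435 0.1122 0.1242] [3.134 0.    1.712] [ 0.12 -0.11  1.68 -0.    1.56 -0.02] [-0.6  0.2 -1.7] 0.221 29.99969804979628
scene nozzle (0.442, 0.113) 7 [0.4387 0.1206 0.1482] [0.0042 0.0014 0.0012]
   all 716 [0.422 0.096 0.067] [0.458 0.133 0.145]
-12.6 15.7 0.3 0.03 0.0 -0.0; -12.6 15.7 0.3 0.03 0.0 -0.0; -12.6 15.7 0.3 0.03 0.0 -0.0; -12.6 15.7 0.3 0.03 0.0 -0.0; -12.6 15.7 0.3 0.03 0.0 -0.0; -12.6 15.7 0.3 0.03 0.0 -0.0; -12.6 15.7 0.3 0.03 0.0 -0.0; -12.6 15.7 0.3 0.03 0.0 -0.0;
```

Call:
drive_tool:
  commands: "-6 8 0 0 0 0; -12 15 0 0 0 0; -14 17 0 0 0 0; -16 20 0 0 0 0; -16 20 0 0 0 0; -15 19 0 0 0 0; -12 15 0 0 0 0; -7 9 0 0 0 0; -3 4 0 0 0 0; 0 0 0 0 0 0; 0 0 0 0 0 0"

```text
time: 6.8
tool_pos: [0.5803, 0.0302, 0.1196]
orientation: [-3.141, -0.0, 1.712]
force: [-0.6, -0.4, -0.8]
width: 0.219
gripper_force: 30.0
```

Run:
```python
from h import *
show()
D=R.from_euler("xyz",[np.pi,0,np.radians(98.1)])
plan([.5808,.0299,.065],D,1)
p,W=cloud("scene");q=W[(np.hypot(W[...,0]-.581,W[...,1]-.03)<.04)&(W[...,2]>.03)&(W[...,2]<.2)];print(len(q),q.min(0),q.max(0))
```

```text
6.8 [0.5803 0.0302 0.1196] [-3.141 -0.     1.712] [-0.05  0.18  1.4   0.    1.57 -0.19] [-0.6 -0.4 -0.8] 0.219 29.99968176445691
-0.3 0.5 54.6 -0.06 -0.02 0.01; 
1301 [0.55489623 0.01564109 0.06176873] [0.60088591 0.0507763  0.19983738]
```

Call:
drive_tool:
  commands: "0 0 10 0 0 0; 0 0 15 0 0 0; 0 0 15 0 0 0; 0 0 9 0 0 0; 0 0 5 0 0 0; 0 0 1 0 0 0; 0 0 0 0 0 0; 0 0 0 0 0 0"

```text
time: 7.65
tool_pos: [0.5813, 0.0297, 0.0653]
orientation: [3.141, 0.0, 1.712]
force: [0.5, 0.6, -1.4]
width: 0.221
gripper_force: 30.0
```

Call:
drive_tool:
  commands: "0 0 0 0 0 0; 0 0 0 0 0 0; 0 0 0 0 0 0; 0 0 0 0 0 0"
  fingers: 55

```text
time: 8.05
tool_pos: [0.5812, 0.0297, 0.0653]
orientation: [3.141, 0.0, 1.712]
force: [0.0, 0.6, 0.2]
width: 0.525
gripper_force: 0.0
```

Call:
drive_tool:
  commands: "0 0 -10 0 0 0; 0 0 -20 0 0 0; 0 0 -30 0 0 0; 0 0 -35 0 0 0; 0 0 -15 0 0 0; 0 0 0 0 0 0"

```text
time: 8.65
tool_pos: [0.5828, 0.0297, 0.1787]
orientation: [3.135, 0.001, 1.712]
force: [0.8, 0.2, 0.3]
width: 0.586
gripper_force: 0.0
```

```bash
cat >> h.py <<'E'
M=np.array([.590,-.0345]); LX=np.array([.141,-.990]); LY=np.array([.990,.141])
def L2W(x,y,z): return np.r_[M+LX*x+LY*y,z]
def W2L(w): d=np.array(w)[:2]-M; return np.array([d@LX,d@LY])
D=R.from_euler("xyz",[np.pi,0,np.radians(98.1)])
def lean(a): return D*R.from_rotvec([0,-np.radians(a),0])
E
python3 - <<'E'
from h import *
show()
for c in ("scene","top"):
    p,W=cloud(c); bottles(c,p,W,[(.581,.03)])
    for x in ctrl.pinpoint(c,"bottle_a"): print(np.round(x["centre"],3),x["conf"],W2L(x["centre"]).round(3))
plan(L2W(-.105,0,.15),lean(40),8)
E
```

```text
8.65 [0.5828 0.0297 0.1787] [3.135e+00 1.000e-03 1.712e+00] [-0.05  0.16  1.3  -0.    1.68 -0.19] [0.8 0.2 0.3] 0.586 0.0
scene nozzle (0.581, 0.03) 170 [0.5774 0.0326 0.1068] [0.0042 0.0049 0.0125]
   all 757 [0.561 0.013 0.02 ] [0.598 0.05  0.145]
[ 0.451 -0.223  0.002] 0.95 [ 0.167 -0.164]
[0.521 0.252 0.   ] 0.91 [-0.293 -0.028]
[0.58  0.028 0.002] 0.75 [-0.063 -0.001]
[0.449 0.254 0.004] 0.68 [-0.305 -0.099]
[ 0.455  0.182 -0.002] 0.57 [-0.234 -0.103]
top nozzle (0.581, 0.03) 0 None NoneTraceback (most recent call last):
  File "<stdin>", line 4, in <module>
  File "h.py", line 19, in bottles
    q=W[m]; print("   all",m.sum(),np.nanmin(q,0).round(3),np.nanmax(q,0).round(3))
                                   ~~~~~~~~~^^^^^
    res = np.fmin.reduce(a, axis=axis, out=out, **kwargs)
ValueError: zero-size array to reduction operation fmin which has no identity
```

Run:
```python
from h import *
c=[.5812,.0297,.175]
plan(L2W(-.105,0,.16),lean(40),8,fro=(c,D))
plan(L2W(-.105,0,.018),lean(40),8,fro=(L2W(-.105,0,.16),lean(40)))
```

```text
5.0 -0.0 1.9 -0.0 -5.0 -0.0; 5.2 -0.0 1.4 -0.0 -5.0 -0.0; 5.3 -0.0 1.0 -0.0 -5.0 -0.0; 5.3 -0.0 0.5 -0.0 -5.0 -0.0; 5.4 -0.0 0.0 -0.0 -5.0 -0.0; 5.3 -0.0 -0.4 -0.0 -5.0 -0.0; 5.3 -0.0 -0.9 -0.0 -5.0 -0.0; 5.2 -0.0 -1.3 -0.0 -5.0 -0.0; 
11.4 -0.0 13.6 0.0 0.0 0.0; 11.4 -0.0 13.6 0.0 0.0 0.0; 11.4 -0.0 13.6 0.0 0.0 0.0; 11.4 -0.0 13.6 0.0 0.0 0.0; 11.4 -0.0 13.6 0.0 0.0 0.0; 11.4 -0.0 13.6 0.0 0.0 0.0; 11.4 -0.0 13.6 0.0 0.0 0.0; 11.4 -0.0 13.6 0.0 0.0 0.0;
```

Call:
drive_tool:
  commands: "5 0 2 0 -5 0; 5.2 0 1.4 0 -5 0; 5.3 0 1 0 -5 0; 5.3 0 0.5 0 -5 0; 5.4 0 0 0 -5 0; 5.3 0 -0.4 0 -5 0; 5.3 0 -0.9 0 -5 0; 5.2 0 -1.3 0 -5 0; 0 0 0 0 0 0; 0 0 0 0 0 0"
  fingers: 0

```text
time: 9.8
tool_pos: [0.5745, 0.0695, 0.1577]
orientation: [-3.136, 0.698, 1.717]
force: [0.8, 0.4, 0.4]
width: 0.005
gripper_force: 0.0
```

Run:
```python
from h import *
show(); print(W2L(ctrl.state()["tool_pos"]))
plan(L2W(-.105,0,.16),lean(40),1)
plan(L2W(-.105,0,.018),lean(40),8)
```

```text
9.8 [0.5745 0.0695 0.1577] [-3.136  0.698  1.717] [ 0.42  0.29  1.36 -0.67  1.69  0.26] [0.8 0.4 0.4] 0.005 0.0
[-0.10515844 -0.00068387]
-1.6 0.7 -1.6 -0.16 0.01 0.2; 
11.2 0.2 13.4 -0.02 0.0 0.02; 11.2 0.2 13.4 -0.02 0.0 0.02; 11.2 0.1 13.4 -0.02 0.0 0.02; 11.2 0.1 13.4 -0.02 0.0 0.02; 11.2 0.1 13.4 -0.02 0.0 0.02; 11.2 0.1 13.4 -0.02 0.0 0.02; 11.2 0.1 13.4 -0.02 0.0 0.02; 11.2 0.1 13.4 -0.02 0.0 0.02;
```

Call:
drive_tool:
  commands: "11 0 13.4 0 0 0; 14 0 16.7 0 0 0; 14 0 16.7 0 0 0; 14 0 16.7 0 0 0; 14 0 16.7 0 0 0; 12 0 14.3 0 0 0; 8 0 9.5 0 0 0; 3 0 3.6 0 0 0; 0 0 0 0 0 0; 0 0 0 0 0 0"

```text
time: 10.8
tool_pos: [0.5761, 0.0695, 0.0205]
orientation: [3.139, 0.698, 1.71]
force: [0.7, -0.0, -0.7]
width: 0.007
gripper_force: 0.0
```

Run:
```python
from h import *
show(); print(W2L(ctrl.state()["tool_pos"]))
p,W=cloud("scene");cv2.imwrite("pics/s2.png",p); bottles("s",p,W,[(.581,.03)])
plan(L2W(-.091,0,.018),lean(40),1)
```

```text
10.8 [0.5761 0.0695 0.0205] [3.139 0.698 1.71 ] [ 0.42  0.41  1.49 -0.67  1.49  0.43] [ 0.7 -0.  -0.7] 0.007 0.0
[-0.10491863  0.00087353]
s nozzle (0.581, 0.03) 125 [0.5772 0.0315 0.1102] [0.0036 0.0041 0.0123]
   all 188 [0.569 0.012 0.071] [0.599 0.041 0.143]
-9.0 -1.0 11.1 0.1 -0.02 -0.1;
```

View pics/s2.png

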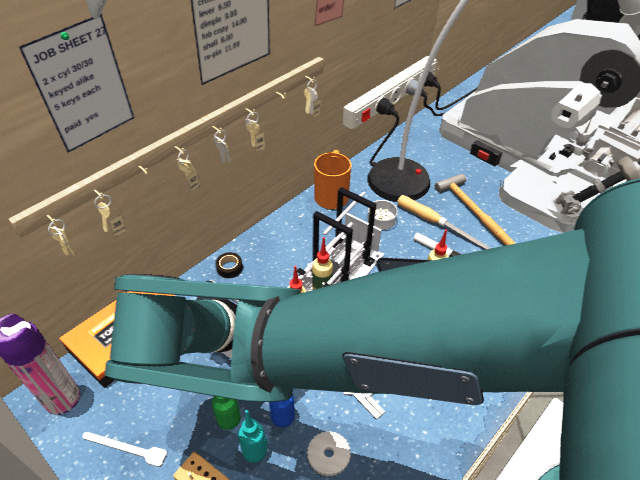

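The arm is leaned behind the bottle, whose nozzle shows at (296,285), and nothing has been disturbed. I'll begin the push in steps, watching the force.

Call:
drive_tool:
  commands: "-1 -1 4 0 0 0; -3 0 2.5 0 0 0; -3 0 2.5 0 0 0; -3 0 2.5 0 0 0; -3 0 2.5 0 0 0; -3 0 2.5 0 0 0; -3 0 2.5 0 0 0; -3 0 2.5 0 0 0; -3 0 2.5 0 0 0; -3 0 2.5 0 0 0"

```text
time: 11.85
tool_pos: [0.58, 0.0309, 0.0174]
orientation: [3.141, 0.698, 1.712]
force: [1.2, 1.9, 1.1]
width: 0.008
gripper_force: 0.5
```

Run:
```python
from h import *
show(); print(W2L(ctrl.state()["tool_pos"]))
p,W=cloud("scene"); bottles("s",p,W,[(.582,.015)])
```

```text
11.85 [0.58   0.0309 0.0174] [3.141 0.698 1.712] [ 0.36  0.39  1.53 -0.68  1.44  0.39] [1.2 1.9 1.1] 0.008 0.475723014687901
[-0.06620693 -0.00072099]
s nozzle (0.582, 0.015) 17 [0.5806 0.02   0.1349] [0.0011 0.0013 0.0052]
   all 23 [0.578 0.018 0.123] [0.586 0.022 0.142]
```

Run:
```python
from h import *
p,W=cloud("scene"); a=p[220:320,230:380]
q,V=cloud("top"); b=q[200:300,270:420]
cv2.imwrite("pics/s3.png",np.vstack([cv2.resize(x,(450,300),interpolation=cv2.INTER_CUBIC) for x in (a,b)]))
for n,(p,W) in dict(s=(p,W),t=(q,V)).items():
    r=p.astype(int);m=(r[...,2]>110)&(r[...,1]<80)&(r[...,0]<80)&(np.hypot(W[...,0]-.585,W[...,1]+.015)<.09)&(W[...,2]>.05)
    k,l,st,ce=cv2.connectedComponentsWithStats(m.astype(np.uint8))
    for i in range(1,k): 
        if st[i,4]>4: w=W[l==i]; print(n,st[i,4],ce[i].round(),w.min(0).round(3),w.max(0).round(3),W2L(w.mean(0)).round(4))
```

```text
s 160 [323. 254.] [ 0.581 -0.06   0.087] [ 0.601 -0.039  0.146] [ 0.0134 -0.0036]
s 16 [299. 267.] [0.58  0.016 0.127] [0.582 0.021 0.144] [-0.0541 -0.0016]
t 41 [338. 252.] [ 0.584 -0.062  0.092] [ 0.601 -0.045  0.147] [ 0.0178 -0.002 ]
t 37 [309. 256.] [0.574 0.009 0.098] [0.589 0.026 0.145] [-0.0529 -0.0018]
```

View pics/s3.png

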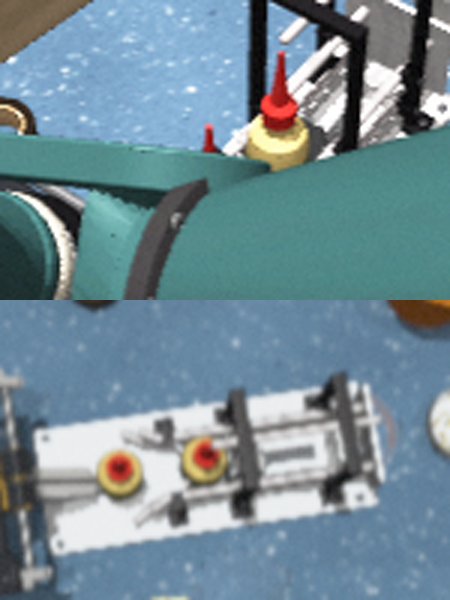

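The top view (lower half) shows the bottle upright about 53 mm in front of the catch tips, with the fingers touching its rear. The bottle is further ahead of the TCP than I expected, so I'll measure the fingertip in the depth image.

Run:
```python
from h import *
q,V=cloud("top"); s=ctrl.state()
X=(V[...,:2]-M)@LX; Y=(V[...,:2]-M)@LY
for lo in np.arange(-.13,-.02,.005):
    m=(X>lo)&(X<=lo+.005)&(abs(Y)<.009); z=V[m][:,2]
    print(round(lo,3),np.sort(z.round(3)))
print(W2L(s["tool_pos"]),s["tool_pos"])
```

```text
-0.13 [-0.006 -0.003  0.     0.104  0.134  0.137  0.138  0.139  0.139  0.139
  0.139  0.14   0.141  0.141  0.142  0.142  0.144  0.145  0.146  0.147
  0.147  0.147  0.147]
-0.125 [0.    0.004 0.092 0.093 0.094 0.095 0.098 0.098 0.099 0.1   0.101 0.106
 0.132 0.133 0.133 0.134 0.134 0.135 0.135 0.135 0.136 0.137 0.138 0.138
 0.138 0.139 0.141]
-0.12 [0.003 0.004 0.085 0.089 0.09  0.09  0.091 0.091 0.092 0.093 0.093 0.093
 0.094 0.094 0.095 0.097 0.097]
-0.115 [0.08  0.081 0.084 0.085 0.085 0.086 0.086 0.086 0.087 0.087 0.088 0.089
 0.09  0.091 0.092]
-0.11 [0.076 0.078 0.078 0.079 0.079 0.08  0.08  0.081 0.081 0.081 0.082 0.082
 0.084 0.085 0.085]
-0.105 [0.07  0.07  0.072 0.073 0.074 0.074 0.074 0.075 0.075 0.075 0.076 0.078
 0.078 0.079 0.08 ]
-0.1 [0.063 0.064 0.065 0.066 0.067 0.067 0.068 0.068 0.069 0.069 0.07  0.07
 0.071 0.071 0.073 0.074]
-0.095 [0.059 0.06  0.061 0.061 0.062 0.064 0.065 0.065 0.065 0.065 0.066 0.066
 0.067 0.068]
-0.09 [0.052 0.053 0.053 0.055 0.055 0.055 0.055 0.056 0.056 0.057 0.058 0.058
 0.059 0.059 0.064]
-0.085 [0.043 0.047 0.048 0.048 0.049 0.049 0.05  
[... 584 characters left out ...]
 0.104 0.107 0.111 0.116 0.125 0.127 0.13
 0.134 0.141 0.144]
-0.05 [0.077 0.078 0.08  0.098 0.099 0.1   0.1   0.1   0.101 0.101 0.102 0.102
 0.103 0.104 0.104 0.105 0.107 0.113]
-0.045 [0.068 0.07  0.075 0.075 0.076 0.076 0.077 0.077 0.08  0.084 0.096 0.098
 0.1   0.1   0.1  ]
-0.04 [0.001 0.001 0.037 0.054 0.066 0.07  0.071 0.071 0.072 0.073 0.074 0.074
 0.076 0.076 0.077 0.079]
-0.035 [0.001 0.002 0.002 0.003 0.003 0.004 0.004 0.005 0.008 0.061 0.066]
-0.03 [0.    0.    0.    0.001 0.002 0.002 0.003 0.003 0.004 0.004 0.005 0.007]
-0.025 [-0.001  0.     0.001  0.002  0.002  0.002  0.003  0.003  0.004  0.004
  0.004  0.004  0.008]
[-0.06627917 -0.00096879] [0.57969534 0.03098103 0.01716318]
```

Call:
drive_tool:
  commands: "3 0 -2.6 0 0 0; 2.4 0 1.3 0 0 0; 2.4 0 2.8 0 0 0; 2.4 0 2.8 0 0 0; 2.4 0 2.8 0 0 0; 0 0 0 0 0 0; 0 0 0 0 0 0"

```text
time: 12.75
tool_pos: [0.5789, 0.036, 0.0035]
orientation: [-3.141, 0.698, 1.712]
force: [-0.9, -0.3, 0.0]
width: 0.005
gripper_force: 0.0
```

Call:
drive_tool:
  commands: "-2 0 1.7 0 0 0; -2.3 0 1.9 0 0 0; -2.3 0 1.9 0 0 0; -2.3 0 1.9 0 0 0; -2.3 0 1.9 0 0 0; -2.3 0 1.9 0 0 0; -2.3 0 1.9 0 0 0; -2.3 0 1.9 0 0 0"

```text
time: 13.55
tool_pos: [0.5824, 0.0126, 0.0039]
orientation: [3.142, 0.698, 1.712]
force: [-0.6, 0.0, -1.0]
width: 0.005
gripper_force: 0.4
```

```bash
cat >> h.py <<'E'
def prof():
    q,V=cloud("top"); s=ctrl.state(); show(s); print("TCP lane",W2L(s["tool_pos"]).round(4))
    r=q.astype(int); m=(r[...,2]>110)&(r[...,1]<80)&(r[...,0]<80)&(V[...,2]>.05)&(abs((V[...,:2]-M)@LY)<.05)
    k,l,st,ce=cv2.connectedComponentsWithStats(m.astype(np.uint8))
    for i in range(1,k):
        w=V[l==i]; hi=w[w[:,2]>.12]; lo=w[(w[:,2]<.11)]
        if st[i,4]>4: print("red",st[i,4],"all",W2L(w.mean(0)).round(4),"hi",W2L(hi.mean(0)).round(4) if len(hi) else "","lo",W2L(lo.mean(0)).round(4) if len(lo) else "",w[:,2].max().round(3))
    X=(V[...,:2]-M)@LX; Y=(V[...,:2]-M)@LY; m=(abs(Y)<.009)&(V[...,2]>.05)&(V[...,2]<.08)
    return q
E
python3 -c "
from h import *
prof()"
```

```text
13.6 [0.5824 0.0121 0.0039] [-3.142  0.699  1.711] [ 0.33  0.39  1.55 -0.69  1.4   0.39] [-0.  -0.  -1.1] 0.006 0.3077035688511387
TCP lane [-0.0473 -0.001 ]
red 42 all [ 0.0178 -0.0022] hi [ 0.0175 -0.0007] lo [ 0.0179 -0.0023] 0.143
red 37 all [-0.0352 -0.0021] hi [-0.0357 -0.001 ] lo [-0.0347 -0.0022] 0.145
```

Call:
drive_tool:
  commands: "-3 0 2.5 0 0 0; -3 0 2.5 0 0 0; -3 0 2.5 0 0 0; -3 0 2.5 0 0 0; -3 0 2.5 0 0 0; -3 0 2.5 0 0 0; -3 0 2.5 0 0 0; -3 0 2.5 0 0 0"

```text
time: 14.4
tool_pos: [0.5875, -0.0154, 0.0039]
orientation: [3.138, 0.693, 1.711]
force: [-1.2, 10.2, 3.2]
width: 0.003
gripper_force: 5.2
```

```bash
python3 -c "
from h import *
prof()"
```

```text
14.45 [ 0.5875 -0.016   0.004 ] [3.138 0.694 1.711] [ 0.28  0.38  1.57 -0.7   1.37  0.35] [-1.5  8.3  2. ] 0.009 4.403893613055061
TCP lane [-0.0187  0.0001]
red 40 all [-0.0076 -0.001 ] hi [-0.0079  0.0003] lo [-0.007  -0.0014] 0.143
red 23 all [ 0.0291 -0.0028] hi  lo [ 0.0287 -0.003 ] 0.117
```

Call:
drive_tool:
  commands: "-3 0 2.5 0 0 0; -3 0 2.5 0 0 0; -3 0 2.5 0 0 0; -3 0 2.5 0 0 0; -3 0 2.5 0 0 0; -2.3 0 1.9 0 0 0; -1.5 0 1.3 0 0 0; 0 0 0 0 0 0"

```text
time: 15.25
tool_pos: [0.5906, -0.0407, 0.004]
orientation: [3.139, 0.695, 1.712]
force: [-1.7, 5.1, 0.7]
width: 0.005
gripper_force: 2.7
```

```bash
python3 -c "
from h import *
prof()"
```

```text
15.3 [ 0.5906 -0.0409  0.004 ] [3.14  0.696 1.712] [ 0.24  0.37  1.59 -0.71  1.34  0.33] [-1.1  4.7  0.8] 0.004 2.491896824490709
TCP lane [ 0.0064 -0.0004]
red 40 all [ 0.0172 -0.0016] hi [0.0177 0.0007] lo [ 0.0171 -0.0021] 0.145
red 8 all [ 0.062  -0.0023] hi  lo [ 0.0621 -0.0027] 0.113
```

Call:
drive_tool:
  commands: "-1.5 0 1.3 0 0 0; -1.5 0 1.3 0 0 0; -1.2 0 1 0 0 0; 0 0 0 0 0 0; 0 0 0 0 0 0"

```text
time: 15.8
tool_pos: [0.5915, -0.0459, 0.0039]
orientation: [3.139, 0.695, 1.711]
force: [-0.9, 7.5, 1.8]
width: 0.005
gripper_force: 3.7
```

```bash
python3 -c "
from h import *
q=prof(); cv2.imwrite('pics/t4.png',cv2.resize(q[210:290,300:420],None,fx=6,fy=6,interpolation=cv2.INTER_CUBIC))"
```

```text
15.85 [ 0.5915 -0.0459  0.0039] [3.139 0.695 1.711] [ 0.23  0.37  1.59 -0.72  1.33  0.32] [-0.2  7.3  1.7] 0.002 3.674192520120414
TCP lane [ 0.0114 -0.0002]
red 33 all [ 0.0216 -0.0018] hi [ 0.0225 -0.0005] lo [ 0.0216 -0.0019] 0.126
red 11 all [ 0.0645 -0.0036] hi  lo [ 0.0645 -0.004 ] 0.117
```

View pics/t4.png

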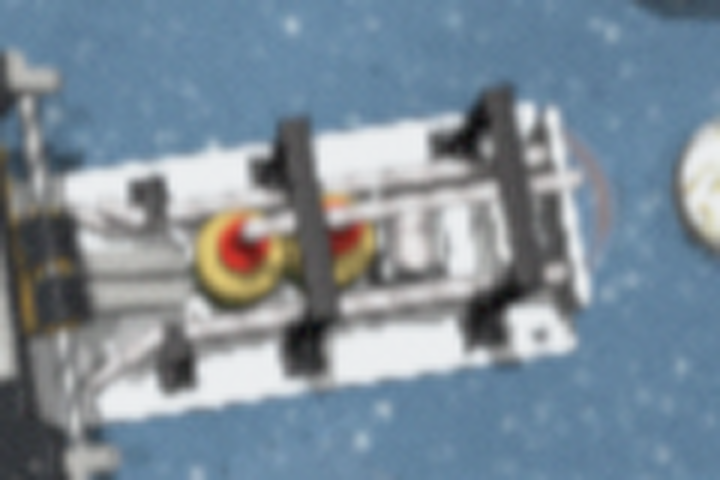

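Both bottles are in single file in the lane, at (240,258) and (340,243) in the crop, with the fingers touching the rear one. I'll back off slowly and check that the catches hold.

Call:
drive_tool:
  commands: "1.5 0 -1.3 0 0 0; 2.3 0 -1.9 0 0 0; 3 0 -2.5 0 0 0; 6 0 -5.1 0 0 0; 9 0 -7.7 0 0 0; 9 0 -7.7 0 0 0; 0 0 0 0 0 0; 0 0 0 0 0 0"

```text
time: 16.65
tool_pos: [0.5854, -0.0073, 0.0043]
orientation: [-3.141, 0.699, 1.713]
force: [-0.0, 0.6, 0.3]
width: 0.007
gripper_force: 0.0
```

```bash
python3 -c "
from h import *
prof(); print(ctrl.pinpoint('top','bottle_a'))
plan(L2W(-.08,0,.2),lean(20),8); plan([.449,-.222,.19],D,14,fro=(L2W(-.08,0,.2),lean(20)))
"
```

```text
16.7 [ 0.5853 -0.0076  0.0043] [-3.141  0.699  1.712] [ 0.3   0.38  1.57 -0.7   1.38  0.37] [-0.3 -0.2 -0.4] 0.008 0.0
TCP lane [-0.0273 -0.0008]
red 41 all [ 0.0168 -0.0019] hi [ 0.0173 -0.001 ] lo [ 0.0167 -0.002 ] 0.146
red 5 all [ 0.0619 -0.0023] hi  lo [ 0.0621 -0.003 ] 0.111
[{'centre': [0.5947, -0.0509, 0.0026], 'conf': 0.68}, {'centre': [0.4472, -0.2241, 0.0043], 'conf': 0.64}, {'centre': [0.5784, 0.0473, -0.0015], 'conf': 0.62}, {'centre': [0.4585, 0.1886, -0.0014], 'conf': 0.39}]
-10.7 0.1 -23.0 -0.0 2.5 -0.0; -9.6 0.1 -23.4 -0.0 2.5 -0.0; -8.6 0.1 -23.8 -0.0 2.5 -0.0; -7.6 0.1 -24.2 -0.0 2.5 -0.0; -6.5 0.1 -24.5 -0.0 2.5 -0.0; -5.4 0.1 -24.8 -0.0 2.5 -0.0; -4.3 0.1 -25.0 -0.0 2.5 -0.0; -3.2 0.1 -25.1 -0.0 2.5 -0.0; 
-16.3 -11.9 6.7 0.0 1.43 0.0; -16.4 -11.9 6.3 0.0 1.43 0.0; -16.6 -11.9 5.9 0.0 1.43 0.0; -16.7 -11.9 5.4 0.0 1.43 0.0; -16.8 -11.9 5.0 0.0 1.43 0.0; -17.0 -11.9 4.6 0.0 1.43 0.0; -17.1 -11.9 4.2 0.0 1.43 0.0; -17.2 -11.9 3.8 0.0 1.43 0.0; -17.3 -11.9 3.3 0.0 1.43 0.0; -17.3 -11.9 2.9 0.0 1.43 0.0; -17.4 -11.9 2.5 0.0 1.43 0.0; -17.5 -11.9 2.0 0.0 1.43 0.0; -17.5 -11.9 1.6 0.0 1.43 0.0; -17.5 -11.9 1.2 0.0 1.43 0.0;
```

Call:
drive_tool:
  commands: "-8.5 0 -18.4 0 4 0; -7 0 -19 0 4 0; -5.7 0 -19.4 0 4 0; -4.3 0 -19.8 0 4 0; -3 0 -20 0 4 0; -1.6 0 -20.3 0 4 0; -0.2 0 -20.3 0 4 0; 1.2 0 -20.3 0 4 0; 2.6 0 -20.1 0 4 0; 4 0 -19.9 0 4 0"
  fingers: 55

```text
time: 17.75
tool_pos: [0.5775, 0.0454, 0.2009]
orientation: [3.141, -0.002, 1.711]
force: [0.5, 0.4, 0.7]
width: 0.584
gripper_force: 0.0
```

```bash
python3 -c "
from h import *
show();prof()
plan([.449,-.222,.2],D,12)
"
```

```text
17.75 [0.5775 0.0454 0.2009] [ 3.141e+00 -2.000e-03  1.711e+00] [-0.02  0.15  1.27  0.    1.73 -0.16] [0.5 0.4 0.7] 0.584 0.0
17.8 [0.5795 0.0437 0.2049] [ 3.134e+00 -2.000e-03  1.709e+00] [-0.02  0.15  1.26  0.    1.73 -0.16] [ 0.8 -0.9  2.1] 0.584 0.0
TCP lane [-0.0789  0.0006]
red 38 all [ 0.0176 -0.0019] hi [ 0.0176 -0.0002] lo [ 0.0177 -0.002 ] 0.146
red 7 all [ 0.0614 -0.002 ] hi [ 0.0571 -0.0016] lo [ 0.0625 -0.0023] 0.13
-20.4 -13.8 0.3 0.03 -0.01 -0.02; -20.4 -13.8 0.3 0.03 -0.01 -0.02; -20.4 -13.8 0.3 0.03 -0.01 -0.02; -20.4 -13.8 0.3 0.03 -0.01 -0.02; -20.4 -13.8 0.3 0.03 -0.01 -0.02; -20.4 -13.8 0.3 0.03 -0.01 -0.02; -20.4 -13.9 0.3 0.03 -0.01 -0.02; -20.4 -13.9 0.4 0.03 -0.01 -0.02; -20.4 -13.9 0.4 0.03 -0.01 -0.02; -20.4 -13.9 0.4 0.03 -0.01 -0.02; -20.4 -13.9 0.4 0.03 -0.01 -0.02; -20.4 -13.9 0.4 0.03 -0.01 -0.02;
```

Call:
drive_tool:
  commands: "-8 -10 0 0 0 0; -18 -22 0 0 0 0; -24 -24 0 0 0 0; -26 -22 0 0 0 0; -28 -20 0 0 0 0; -28 -18 0 0 0 0; -28 -16 0 0 0 0; -28 -14 0 0 0 0; -26 -10 0 0 0 0; -18 -6 0 0 0 0; -9 -3 0 0 0 0; -4 -1 0 0 0 0"

```text
time: 19.0
tool_pos: [0.4466, -0.2202, 0.1982]
orientation: [-3.139, -0.001, 1.711]
force: [-0.2, 0.1, 0.2]
width: 0.585
gripper_force: 0.0
```

Call:
drive_tool:
  commands: "0 0 0 0 0 0; 0 0 0 0 0 0"

```text
time: 19.2
tool_pos: [0.4478, -0.2192, 0.1994]
orientation: [-3.141, -0.0, 1.713]
force: [-0.4, 0.1, -0.1]
width: 0.587
gripper_force: 0.0
```

```bash
python3 -c "
from h import *
show()
p,W=cloud('scene'); bottles('scene',p,W,[(.449,-.223)])
plan([.449,-.222,.06],D,1)
"
```

```text
19.2 [ 0.4478 -0.2192  0.1994] [-3.141 -0.     1.713] [-0.57 -0.03  1.46  0.    1.71 -0.71] [-0.4  0.1 -0.1] 0.587 0.0
scene nozzle (0.449, -0.223) 119 [ 0.4454 -0.2201  0.1052] [0.0041 0.0041 0.0128]
   all 698 [ 0.428 -0.238  0.02 ] [ 0.471 -0.202  0.143]
-2.9 0.7 139.6 -0.01 -0.01 0.06;
```

Call:
drive_tool:
  commands: "-1 0.5 20 0 0 0; -1 0.5 25 0 0 0; -1 0 25 0 0 0; 0 0 25 0 0 0; 0 0 22 0 0 0; 0 0 15 0 0 0; 0 0 7 0 0 0; 0 0 0 0 0 0; 0 0 0 0 0 0"

```text
time: 20.15
tool_pos: [0.4498, -0.2229, 0.0616]
orientation: [3.141, 0.001, 1.712]
force: [0.0, 0.5, 0.9]
width: 0.582
gripper_force: 0.0
```

Call:
drive_tool:
  commands: "0 0 0 0 0 0; 0 0 0 0 0 0; 0 0 0 0 0 0; 0 0 0 0 0 0; 0 0 0 0 0 0; 0 0 0 0 0 0"
  fingers: 5

```text
time: 20.75
tool_pos: [0.4492, -0.223, 0.0609]
orientation: [3.141, 0.0, 1.712]
force: [-0.9, -0.3, 1.1]
width: 0.22
gripper_force: 30.0
```

Call:
drive_tool:
  commands: "0 0 -6 0 0 0; 0 0 -14 0 0 0; 0 0 -20 0 0 0; 0 0 -20 0 0 0; 0 0 0 0 0 0"

```text
time: 21.25
tool_pos: [0.4513, -0.2243, 0.125]
orientation: [3.136, 0.005, 1.712]
force: [0.1, 0.3, -1.1]
width: 0.218
gripper_force: 30.0
```

```bash
python3 -c "
from h import *
show()
p,W=cloud('scene'); bottles('scene',p,W,[(.449,-.223)])
"
```

```text
21.25 [ 0.4513 -0.2243  0.125 ] [3.136 0.005 1.712] [-0.57 -0.    1.58 -0.    1.56 -0.71] [ 0.1  0.3 -1.1] 0.218 29.99963932976243
scene nozzle (0.449, -0.223) 6 [ 0.4465 -0.2162  0.1484] [0.0031 0.0016 0.0008]
   all 680 [ 0.43  -0.235  0.065] [ 0.473 -0.202  0.144]
```

Call:
drive_tool:
  commands: "8 0 -8 0 0 0; 16 0 -8 0 0 0; 24 0 -4 0 0 0; 28 0 0 0 0 0; 28 4 0 0 0 0; 28 10 0 0 0 0; 28 18 0 0 0 0; 24 24 0 0 0 0; 20 28 0 0 0 0; 14 30 0 0 0 0; 9 26 0 0 0 0; 5 16 0 0 0 0"

```text
time: 22.5
tool_pos: [0.5713, 0.0315, 0.1402]
orientation: [-3.14, -0.001, 1.714]
force: [1.0, -0.1, -1.9]
width: 0.218
gripper_force: 30.0
```

Call:
drive_tool:
  commands: "0 8 0 0 0 0; 0 2 0 0 0 0; 0 0 0 0 0 0; 0 0 0 0 0 0"

```text
time: 22.9
tool_pos: [0.5801, 0.0298, 0.1408]
orientation: [-3.141, 0.0, 1.711]
force: [0.2, -0.3, -1.5]
width: 0.216
gripper_force: 30.0
```

```bash
python3 -c "
from h import *
show()
plan(L2W(-.065,0,.066),D,1)
"
```

```text
22.9 [0.5801 0.0298 0.1408] [-3.141  0.     1.711] [-0.05  0.17  1.36 -0.    1.61 -0.19] [ 0.2 -0.3 -1.5] 0.216 29.999650598401786
-0.0 0.8 74.8 -0.03 0.01 -0.05;
```

Call:
drive_tool:
  commands: "0 0.5 12 0 0 0; 0 0 20 0 0 0; 0 0 20 0 0 0; 0 0 13 0 0 0; 0 0 7 0 0 0; 0 0 3 0 0 0; 0 0 0 0 0 0; 0 0 0 0 0 0"

```text
time: 23.7
tool_pos: [0.5822, 0.0302, 0.0667]
orientation: [3.14, 0.0, 1.712]
force: [0.3, -0.1, -1.3]
width: 0.219
gripper_force: 30.0
```

Call:
drive_tool:
  commands: "0 0 0 0 0 0; 0 0 0 0 0 0; 0 0 0 0 0 0; 0 0 0 0 0 0"
  fingers: 55

```text
time: 24.1
tool_pos: [0.5817, 0.0302, 0.0661]
orientation: [3.141, 0.0, 1.712]
force: [0.2, -0.5, -0.4]
width: 0.523
gripper_force: 0.0
```

Call:
drive_tool:
  commands: "0 0 -10 0 0 0; 0 0 -20 0 0 0; 0 0 -30 0 0 0; 0 0 -35 0 0 0; 0 0 -15 0 0 0; 0 0 0 0 0 0; 0 0 0 0 0 0"

```text
time: 24.8
tool_pos: [0.581, 0.0302, 0.1748]
orientation: [-3.141, -0.0, 1.712]
force: [0.1, 0.4, -0.8]
width: 0.582
gripper_force: 0.0
```

```bash
python3 -c "
from h import *
prof()
p,W=cloud('scene'); bottles('scene',p,W,[(.581,.03)])
plan(L2W(-.105,0,.165),lean(40),8)
"
```

```text
24.85 [0.5805 0.0302 0.1737] [-3.138e+00 -1.000e-03  1.712e+00] [-0.05  0.16  1.31 -0.    1.68 -0.19] [ 0.5  0.3 -0.4] 0.586 0.0
TCP lane [-0.0654 -0.0003]
red 39 all [ 0.0174 -0.0018] hi [ 0.0176 -0.0001] lo [ 0.0175 -0.002 ] 0.144
red 5 all [ 0.0619 -0.0024] hi  lo [ 0.062 -0.003] 0.112
scene nozzle (0.581, 0.03) 164 [0.5774 0.0324 0.1073] [0.0043 0.0048 0.0124]
   all 747 [0.56  0.012 0.02 ] [0.599 0.05  0.144]
4.9 0.1 1.0 -0.03 -5.0 0.01; 5.0 0.1 0.6 -0.03 -5.0 0.01; 5.0 0.1 0.1 -0.03 -5.0 0.01; 5.0 0.1 -0.3 -0.03 -5.0 0.01; 5.0 0.1 -0.7 -0.03 -5.0 0.01; 4.9 0.1 -1.2 -0.03 -5.0 0.01; 4.8 0.1 -1.6 -0.03 -5.0 0.01; 4.6 0.1 -2.0 -0.03 -5.0 0.01;
```

Call:
drive_tool:
  commands: "5 0 2 0 -5 0; 5.2 0 1.4 0 -5 0; 5.3 0 1 0 -5 0; 5.3 0 0.5 0 -5 0; 5.4 0 0 0 -5 0; 5.3 0 -0.4 0 -5 0; 5.3 0 -0.9 0 -5 0; 5.2 0 -1.3 0 -5 0; 0 0 0 0 0 0; 0 0 0 0 0 0"
  fingers: 0

```text
time: 25.9
tool_pos: [0.5751, 0.07, 0.1587]
orientation: [-3.137, 0.698, 1.716]
force: [-0.7, -0.1, 1.0]
width: 0.005
gripper_force: 0.0
```

Call:
drive_tool:
  commands: "11 0 13.4 0 0 0; 14 0 16.7 0 0 0; 14 0 16.7 0 0 0; 14 0 16.7 0 0 0; 14 0 16.7 0 0 0; 12 0 14.3 0 0 0; 8 0 9.5 0 0 0; 5 0 6 0 0 0; 3 0 3.6 0 0 0; 0 0 0 0 0 0; 0 0 0 0 0 0"

```text
time: 27.0
tool_pos: [0.5764, 0.07, 0.0133]
orientation: [3.14, 0.698, 1.711]
force: [-0.0, 0.0, -1.0]
width: 0.005
gripper_force: 0.0
```

```bash
python3 -c "
from h import *
prof()
plan(L2W(-.08,0,.004),lean(40),1)
"
```

```text
27.05 [0.5765 0.0701 0.0134] [3.139 0.698 1.711] [ 0.42  0.42  1.49 -0.67  1.48  0.43] [-0.4  0.3 -0. ] 0.004 0.0
TCP lane [-0.1054  0.0013]
red 41 all [ 0.0167 -0.0023] hi [ 0.0174 -0.0007] lo [ 0.0167 -0.0027] 0.146
red 7 all [ 0.0616 -0.0017] hi [ 0.0572 -0.0014] lo [ 0.0625 -0.0022] 0.128
red 41 all [-0.0631 -0.001 ] hi [-0.0634 -0.0004] lo [-0.0629 -0.0012] 0.145
-13.5 -1.3 23.5 0.08 -0.01 -0.07;
```

Call:
drive_tool:
  commands: "3 -1 3.7 0 0 0; 3 0 3.6 0 0 0; -4.6 0 3.9 0 0 0; -4.6 0 3.9 0 0 0; -4.6 0 3.9 0 0 0; -2.3 0 1.9 0 0 0; -2.3 0 1.9 0 0 0; -2.3 0 1.9 0 0 0; -2.3 0 1.9 0 0 0; -3 0 2.5 0 0 0; -3 0 2.5 0 0 0; -3 0 2.5 0 0 0"

```text
time: 28.25
tool_pos: [0.5808, 0.028, 0.0031]
orientation: [3.141, 0.698, 1.712]
force: [-0.7, 0.5, 0.3]
width: 0.002
gripper_force: 0.5
```

```bash
python3 -c "
from h import *
prof()
"
```

```text
28.3 [0.5807 0.0274 0.0032] [3.142 0.699 1.711] [ 0.36  0.4   1.54 -0.69  1.42  0.4 ] [-1.  -0.2  0.6] 0.004 0.30470770459942287
TCP lane [-0.0626 -0.0004]
red 39 all [ 0.0167 -0.0019] hi [ 0.0175 -0.0011] lo [ 0.0163 -0.002 ] 0.147
red 6 all [ 0.0609 -0.0025] hi [ 0.0571 -0.0016] lo [ 0.0619 -0.0032] 0.129
red 41 all [-0.0509 -0.0009] hi [-0.051   0.0006] lo [-0.0507 -0.0008] 0.148
```

Call:
drive_tool:
  commands: "-3 0 2.5 0 0 0; -3 0 2.5 0 0 0; -3 0 2.5 0 0 0; -3 0 2.5 0 0 0; -3 0 2.5 0 0 0; -3 0 2.5 0 0 0; -3 0 2.5 0 0 0; -2.3 0 1.9 0 0 0; -2.3 0 1.9 0 0 0; -2.3 0 1.9 0 0 0; -2.3 0 1.9 0 0 0"

```text
time: 29.4
tool_pos: [0.5859, -0.0082, 0.0028]
orientation: [3.141, 0.693, 1.712]
force: [-4.5, 9.9, 3.7]
width: 0.006
gripper_force: 5.7
```

```bash
python3 -c "
from h import *
prof()
"
```

```text
29.45 [ 0.5857 -0.0086  0.0028] [3.141 0.694 1.712] [ 0.3   0.38  1.57 -0.7   1.38  0.36] [-3.   8.4  2. ] 0.003 4.621988425503076
TCP lane [-0.0262 -0.0006]
red 29 all [ 0.0218 -0.0022] hi [ 0.0237 -0.0016] lo [ 0.022  -0.0025] 0.124
red 13 all [ 0.0649 -0.004 ] hi [ 0.065  -0.0017] lo [ 0.0651 -0.0042] 0.121
red 35 all [-0.0157 -0.0002] hi [-0.0153  0.0019] lo [-0.0157 -0.0007] 0.146
```

Call:
drive_tool:
  commands: "-2.3 0 1.9 0 0 0; -2.3 0 1.9 0 0 0; -2.3 0 1.9 0 0 0; -2.3 0 1.9 0 0 0; -2.3 0 1.9 0 0 0; -2.3 0 1.9 0 0 0; -2.3 0 1.9 0 0 0; -2.3 0 1.9 0 0 0; -1.5 0 1.3 0 0 0; 0 0 0 0 0 0"

```text
time: 30.45
tool_pos: [0.5885, -0.0339, 0.0026]
orientation: [-3.14, 0.694, 1.712]
force: [-4.3, 9.3, 3.4]
width: 0.004
gripper_force: 5.1
```

```bash
python3 -c "
from h import *
prof()
"
```

```text
30.5 [ 0.5885 -0.0339  0.0026] [-3.14   0.694  1.712] [ 0.25  0.37  1.58 -0.71  1.35  0.33] [-5.4  9.9  3.3] 0.006 5.113309391919927
TCP lane [-0.0008 -0.0014]
red 29 all [ 0.0854 -0.0048] hi [ 0.0893 -0.0021] lo [ 0.0851 -0.0052] 0.136
red 36 all [0.0097 0.0011] hi [0.0097 0.002 ] lo [0.0101 0.001 ] 0.146
red 11 all [ 0.0421 -0.0036] hi [ 0.0402 -0.0053] lo [ 0.0422 -0.0035] 0.159
```

Call:
drive_tool:
  commands: "-1.5 0.5 1.3 0 0 0; -1.5 0.5 1.3 0 0 0; -1.5 0 1.3 0 0 0; -1.2 0 1 0 0 0; 0 0 0 0 0 0"

```text
time: 31.0
tool_pos: [0.5906, -0.041, 0.0026]
orientation: [-3.14, 0.694, 1.712]
force: [-5.8, 10.3, 2.5]
width: 0.005
gripper_force: 5.5
```

```bash
python3 -c "
from h import *
prof()
"
```

```text
31.05 [ 0.5906 -0.041   0.0026] [-3.14   0.694  1.712] [ 0.24  0.37  1.59 -0.71  1.34  0.33] [-5.8  9.9  3.3] 0.008 5.459578221070842
TCP lane [ 0.0065 -0.0003]
red 35 all [0.0159 0.0003] hi [0.0164 0.0017] lo [ 0.0159 -0.0001] 0.148
red 27 all [ 0.0925 -0.0061] hi [ 0.0969 -0.0047] lo [ 0.0922 -0.0065] 0.128
red 12 all [ 0.0602 -0.006 ] hi [ 0.0575 -0.0039] lo [ 0.0612 -0.0068] 0.15
```

Call:
drive_tool:
  commands: "-0.8 0 0.6 0 0 0; -0.8 0 0.6 0 0 0; -0.8 0 0.6 0 0 0; 0 0 0 0 0 0"

```text
time: 31.45
tool_pos: [0.5909, -0.044, 0.0026]
orientation: [-3.14, 0.694, 1.713]
force: [-5.5, 10.2, 3.3]
width: 0.005
gripper_force: 5.3
```

```bash
python3 -c "
from h import *
prof()
"
```

```text
31.5 [ 0.591  -0.044   0.0026] [-3.14   0.694  1.713] [ 0.24  0.37  1.59 -0.71  1.34  0.32] [-4.6 10.2  3. ] 0.008 5.310060139190682
TCP lane [ 0.0095 -0.0004]
red 33 all [ 0.0188 -0.0001] hi [0.0175 0.003 ] lo [ 0.0189 -0.0007] 0.15
red 31 all [ 0.0955 -0.0058] hi [ 0.0996 -0.004 ] lo [ 0.0952 -0.0062] 0.134
red 17 all [ 0.0618 -0.0074] hi [ 0.0576 -0.0096] lo [ 0.0628 -0.007 ] 0.163
```

Call:
drive_tool:
  commands: "-0.8 0 0.6 0 0 0; -0.8 0 0.6 0 0 0; 0 0 0 0 0 0"

```text
time: 31.8
tool_pos: [0.5912, -0.0458, 0.0026]
orientation: [-3.14, 0.693, 1.713]
force: [-5.5, 10.3, 2.9]
width: 0.006
gripper_force: 5.5
```

```bash
python3 -c "
from h import *
prof()
"
```

```text
31.85 [ 0.5913 -0.0457  0.0026] [-3.14   0.693  1.713] [ 0.23  0.37  1.59 -0.71  1.33  0.32] [-4.6 10.9  2.7] -0.0 5.5162037375066575
TCP lane [ 0.0113 -0.0003]
red 29 all [ 0.0961 -0.0054] hi [ 0.0984 -0.003 ] lo [ 0.0961 -0.0057] 0.146
red 33 all [ 0.0206 -0.0004] hi [0.0215 0.0015] lo [ 0.0206 -0.0006] 0.135
red 19 all [ 0.0629 -0.0073] hi [ 0.0598 -0.008 ] lo [ 0.064  -0.0072] 0.168
```

Call:
drive_tool:
  commands: "0.8 0 -0.6 0 0 0; 0.8 0 -0.6 0 0 0; 0.8 0 -0.6 0 0 0; 0.8 0 -0.6 0 0 0; 0.8 0 -0.6 0 0 0; 0.8 0 -0.6 0 0 0; 0.8 0 -0.6 0 0 0; 0.8 0 -0.6 0 0 0; 0.8 0 -0.6 0 0 0; 0 0 0 0 0 0"

```text
time: 32.85
tool_pos: [0.5914, -0.0401, 0.0034]
orientation: [-3.142, 0.699, 1.712]
force: [-0.5, 0.3, -0.1]
width: 0.003
gripper_force: 0.0
```

```bash
python3 -c "
from h import *
prof()
"
```

```text
32.9 [ 0.5914 -0.0401  0.0034] [3.141 0.699 1.712] [ 0.24  0.37  1.58 -0.72  1.34  0.33] [ 0.5 -0.2 -0.1] 0.005 0.0
TCP lane [0.0057 0.0006]
red 36 all [ 0.018  -0.0003] hi [0.0176 0.0018] lo [ 0.0184 -0.0009] 0.146
red 27 all [ 0.0951 -0.0049] hi [ 0.0983 -0.0046] lo [ 0.0952 -0.0051] 0.123
red 13 all [ 0.062  -0.0056] hi [ 0.058  -0.0037] lo [ 0.0626 -0.0057] 0.144
```

The bottle held at 16–18 mm with no force on the tool. I'll withdraw and check.

Call:
drive_tool:
  commands: "3 0 -2.5 0 0 0; 6 0 -5.1 0 0 0; 10 0 -8.5 0 0 0; 14 0 -12 0 0 0; 14 0 -12 0 0 0; 10 0 -14 0 0 0; 0 0 -20 0 0 0; 0 0 -25 0 0 0; 0 0 -25 0 0 0; 0 0 -20 0 0 0; 0 0 0 0 0 0; 0 0 0 0 0 0"

```text
time: 34.1
tool_pos: [0.5721, 0.096, 0.0768]
orientation: [3.141, 0.698, 1.713]
force: [0.3, -0.1, -0.5]
width: 0.006
gripper_force: 0.0
```

```bash
python3 -c "
from h import *
q=prof(); p,W=cloud('scene')
cv2.imwrite('pics/f.png',np.hstack([cv2.resize(p[160:320,240:400],(400,400)),cv2.resize(q[195:305,290:400],(400,400))]))
for c in ('scene','top'):
  for x in ctrl.pinpoint(c,'bottle_a')[:6]: print(c,W2L(x['centre']).round(3),round(x['centre'][2],3),round(x['conf'],2))
"
```

```text
34.15 [0.5716 0.0952 0.076 ] [-3.14   0.699  1.713] [ 0.46  0.38  1.42 -0.66  1.6   0.39] [-0.4 -0.4 -0.2] 0.005 0.0
TCP lane [-1.31e-01  1.00e-04]
red 36 all [ 0.0181 -0.0006] hi [0.0177 0.0024] lo [ 0.0184 -0.0013] 0.147
red 28 all [ 0.0949 -0.0047] hi [ 0.0984 -0.0046] lo [ 0.0948 -0.0048] 0.122
red 12 all [ 0.0616 -0.0058] hi [ 0.0579 -0.0039] lo [ 0.0622 -0.0058] 0.146
scene [-0.237 -0.103] -0.002 0.86
scene [-0.292 -0.028] -0.0 0.78
scene [-0.307 -0.1  ] 0.002 0.73
scene [0.014 0.006] 0.007 0.65
top [ 0.245 -0.145] -0.002 0.69
top [-0.237 -0.099] 0.002 0.68
top [ 0.057 -0.002] 0.004 0.66
top [-0.292 -0.027] -0.0 0.62
top [0.016 0.004] 0.009 0.52
top [-0.309 -0.098] 0.0 0.49
```

View pics/f.png

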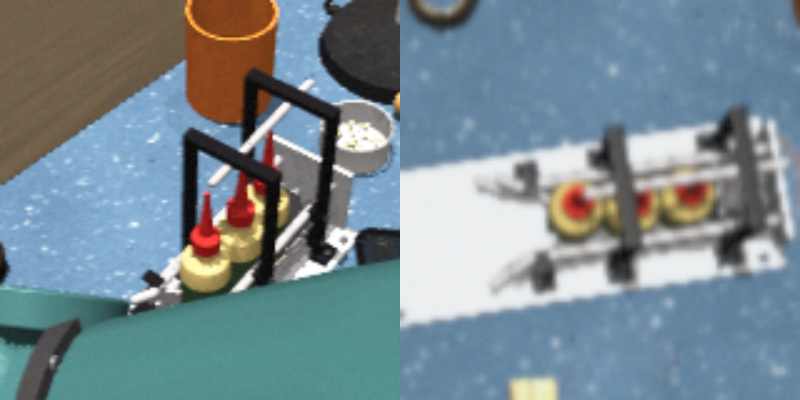

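The final picture shows all three bottles in single file between the rails: in the left half at (205,255), (240,215) and (268,190), in the right half at (575,207), (632,203) and (688,193). I'll check the tilt of the front one against the upright look-alikes before handing in.

Run:
```python
from h import *
refs={"front":L2W(.0165,0,0)[:2],"blue":(.456,.186),"green":(.518,.252),"turq":(.448,.254),"mid":L2W(.0555,0,0)[:2],"last":L2W(.0945,0,0)[:2]}
for c in ("scene","top"):
    F=[cloud(c) for _ in range(5)]
    for n,s in refs.items():
        q=[]
        for p,W in F:
            r=p.astype(int); sat=r.max(2)-r.min(2)>70
            q.append(W[sat&(np.hypot(W[...,0]-s[0],W[...,1]-s[1])<.02)&(W[...,2]>.103)&(W[...,2]<.15)])
        q=np.vstack(q)
        if len(q)<15: print(c,n,len(q)); continue
        A=np.c_[q[:,2]-.12,np.ones(len(q))]; k=np.linalg.lstsq(A,q[:,:2],rcond=None)[0]
        print(c,n,len(q),"slope lane x,y",(k[0]@LX).round(3),(k[0]@LY).round(3),"zmax",np.percentile(q[:,2],97).round(4),"at",W2L(k[1]).round(4))
```

```text
scene front 390 slope lane x,y 0.072 0.034 zmax 0.1454 at [ 0.0158 -0.0004]
scene blue 78 slope lane x,y -0.196 0.06 zmax 0.1134 at [-0.2416 -0.1055]
scene green 0
scene turq 329 slope lane x,y 0.086 0.05 zmax 0.1418 at [-0.3104 -0.1022]
scene mid 319 slope lane x,y 0.082 0.007 zmax 0.1363 at [ 0.0544 -0.005 ]
scene last 162 slope lane x,y 0.064 0.022 zmax 0.1447 at [ 0.0934 -0.0032]
top front 115 slope lane x,y 0.019 0.016 zmax 0.1442 at [0.0175 0.0007]
top blue 78 slope lane x,y -0.05 0.037 zmax 0.1421 at [-0.2359 -0.1019]
top green 0
top turq 43 slope lane x,y -0.03 0.114 zmax 0.1408 at [-0.3062 -0.1019]
top mid 30 slope lane x,y -0.149 0.019 zmax 0.1367 at [ 0.0602 -0.0059]
top last 75 slope lane x,y 0.096 0.049 zmax 0.1322 at [ 0.0961 -0.0041]
```

```bash
python3 -c "
from station import ctrl
print(ctrl.hand_in())"
```

```text
the job is handed in; nothing more can be done
None
```

I pushed both loose oil bottles into the lane and handed the job in. My last camera check showed all three standing upright in single file behind the closed catches, but the hand-in returned no verdict.

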